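Seat the lens cell on the leaf viewer and hold it home

ROBOT

A 6-joint arm with a two-finger parallel gripper is mounted at the origin on the work surface. World frame = base frame: x ahead of the robot, y to its left, z up, the work surface at z = 0. Lengths are in mm, angles in degrees, forces in N, time in s.
With the tool pointing down it reaches from about 350 to 800 mm from the base axis. Payload 7.3 kg.
Tool frame: the origin (TCP) lies on the centre line of the jaws, within the pads' length; the fingertips stand 22 mm ahead of it and the grasp point (between the pads) lies 3 mm ahead of it; z points along the fingers, y is the line along which they close (so a half turn about z gives the same grasp; the last joint's range is limited). The gripper opens to 85 mm and grips with 20 to 120 N. Pads are 22 mm wide; open, the fingers measure 114 mm over their backs; the gripper's body (76 mm by 85 mm) begins 54 mm behind the grasp point. The pads swing forward as they close: fully open they stand 13 mm farther back than shut.
Start: joints at [54.947, 19.595, 87.324, -0, 73.075, -8.365], TCP at [235.785, 469.092, 253.322] pointing down, gripper open.
Joint ranges: [-145.02, 145.02], [-44.19, 115.74], [2.07, 154.8], [-57.11, 237.11], [16.16, 152.29], [-177.93, 177.93]. Speed limits (degrees/s): [147.25, 147.25, 180, 180, 180, 180].

INTERFACE

Orientations are given as a 3x3 rotation matrix whose columns are the frame's x, y, z axes.
In Python, from station import sensors, viewer, workorder gives the robot as it stands.
- The arm moves only by the tool servo_tool, never from a script. Its argument "rows" is a list of rows, each an object of numbers: "hand": the closure, from 0 (fully open) to 1 (shut); "tx", "ty", "tz": the shift along the tool's x, y, z in m; "rx", "ry", "rz": the turn, a rotation vector about the tool's x, y, z in degrees. In form: [{"hand": .., "tx": .., "ty": .., "tz": .., "rx": .., "ry": .., "rz": ..}, ...]. A call has 1 to 20 rows; each row shifts and turns the commanded pose from where the row before left it, along the tool's axes as they then stand; what a row does not reach is not made up. A row lasts 1/12 s, in which the tool goes at most 41.7 mm and 7.16 degrees, less where a joint would pass 70% of its speed; a pose out of reach is approached as far as the arm can. A call with a gripper value outside its range is refused whole. The fingers move at their own pace and stop on an object; the grip force is fixed at half the most. Time passes only in rows, so rows that do not move let the fingers close. It gives the time, the measured TCP pose, the force, the opening and the grip force at its end, in the units of the state.
- sensors.sense(): the state, without advancing time (a new reading comes with each control period).
- viewer.grab_frame(name): name is "scene" or "top" or "wrist"; returns the picture (480x640x3 uint8, red, green, blue); there is no depth.
- viewer.get_calibration(name): a dict with "camera_matrix" (3x3 intrinsics, pixels), "extrinsics" (4x4, takes a point from camera to world coordinates); the wrist camera has in their place "hand_eye" (4x4, takes a point from camera to tool coordinates, whose origin is the TCP and whose axes are the flange's). Camera axes: x right, y up, looking along -z (the intrinsics and any distortion apply to the point x, -y, -z); pixel columns grow to the right and rows downward; lengths in mm; the calibration is good to about 2 mm. A picture is of the moment at which its call begins: read the wrist's pose just before it. get_calibration takes no time and is no camera call.
- workorder.job_done(): hands the job in; it is judged then, once.
The state is a dict: "t": time; "joint_pos": joint angles; "qd": joint speeds; "joint_torque": joint torques, N m; "ee_pos": TCP position; "eef_rot": TCP orientation; "contact_force": force on the tool from outside, world axes, zero at the start; "ft_torque": the same for the moment, N m; "gripper_width": finger opening in mm; "gripper_force": force on a finger pad.
Only numpy, scipy, OpenCV 4.12 (cv2) and the standard library are available. Lean on these libraries where they do the work, as an engineer would, in place of code of your own. Each camera call takes 0.05 s, during which the arm holds its last target. There are 200 camera calls.

TASK

Take the black knurled lens cell off its cork coaster and set it upright over the dark spigot on top of the white leaf viewer, turn it until the hidden keyways inside it drop over the spigot's pins, then push it down against the sprung brass seat until it sits fully home on the white rim. Finish while still holding it pushed home with the fingers: do not let go, because the spring lifts it again. Leave the glue bottle, the jar and the scissors where they are.

Things in the scene. Friction and masses are not known exactly. Their poses are not given: they have to be found in the camera images.
- lens_cell: loose lens cell: black knurled round collar, 52 mm outside diameter, 36 mm high, about 120 g (varies), topped by an aluminium ring and a blue lens. Origin: centre of its underside, z up; starts upright on the coaster. Bore 36 mm across, 28 mm deep, open below, with three equal keyways 120 degrees apart, 12 mm wide, open at the underside, not visible from outside
- coaster: fixed round cork coaster, 96 mm across, 6 mm thick; origin at the centre of its underside on the table. The lens cell starts within 12 mm of its middle, its underside 6 mm above the table
- viewer: fixed leaf viewer: wooden foot 140 x 120 x 14 mm, white upright round barrel 64 mm across at its top; origin at the centre of its underside on the table, z up. On the barrel's axis stands a dark steel spigot, 33 mm diameter (1.5 mm clearance all round in the bore), with three radial round pins 5 mm thick, 120 degrees apart, reaching 20.5 mm from the axis
- spigot_top (a point): centre of the spigot's top, 98 mm above the table; its top 3.5 mm is chamfered to 26 mm diameter. The pins' bearing is random, not tied to the viewer's yaw and not given: find it by feel. From any start the cell drops in within 2.09 rad of turning either way, in a window about 0.3 rad wide when centred, less when off-centre
- rim (a point): on the barrel's axis at the height of the white rim, 73 mm above the table: the cell's origin is here when fully home. Not over the pins, the cell's underside rests on their tops, 15 mm above the rim; once over them it drops freely 10 mm to the brass seat, then has 5 mm of sprung travel to the rim
- seat (a joint): downward travel (m) of the brass seat, a 45 mm disc round the spigot: 0 when up (its top 5 mm above the rim), 0.005 when the cell is fully home. The spring needs 5 N to start and 8 N at 5 mm, more than the cell's weight
- glue: loose yellow glue bottle, 44 mm diameter, 110 mm high, stands; leave alone. Origin: centre of its underside
- jar: loose glass jar with wooden lid, 72 mm diameter, 85 mm high, stands; leave alone. Origin: centre of its underside
- scissors: loose scissors lying flat, 180 mm long along their x axis, 80 mm across the black handles (at -x), 11 mm high; leave alone. Origin: at the brass pivot, on the table

How it is judged (in metres and radians):
On the way, in this order (a step that is already met when the one before it is completed fails the run):
1. the lens cell is lifted clear of the coaster (height (world z) of lens_cell above 0.04 m), for 0.1 s.
2. the lens cell is over the spigot, upright, its underside below the spigot's top (horizontal distance between lens_cell and spigot_top below 0.005 m and angle between lens_cell's own z axis and vertical below 0.15 rad and z of lens_cell in the frame of spigot_top below -0.004 m), for 0.1 s.
At the end, for the whole second after the job is handed in: The lens cell is upright on the spigot, centred within 4 mm, its underside within 2 mm of the rim with the sprung seat pressed down at least 3 mm, at rest, and the fingers are still on it with more than 2 N, through the last second (horizontal distance between lens_cell and rim below 0.004 m and z of lens_cell in the frame of rim below 0.002 m and angle between lens_cell's own z axis and vertical below 0.08 rad and value of joint seat above 0.003 m and linear speed of lens_cell below 0.02 m/s and contact force between the fingers and lens_cell above 2 N); the arm keeps its last pose, push and grip.
It fails at once if the glue bottle, the jar or the scissors are displaced by more than 20 mm (distance of any of glue, jar, scissors from where it was at the start of the episode above 0.02 m).
It fails at once if the glue bottle or the jar is tipped over (angle between any of glue, jar's own z axis and vertical above 0.5 rad).
It also fails if it takes over 56 s, if anything falls off the work surface, if the arm or the gripper's body presses on something with over 40 N, if the wrist force passes 120 N, or if a joint passes its speed limit or range.

## Working session

There is one attempt and no reset: what is moved stays moved. The work goes in short steps, Python scripts to look and compute and a tool call to move; the robot and the scene stay as the last step left them, time stands still between calls to the robot, and variables do not carry over. Pictures are saved under pics/ and viewed, at most 10 in all, crops included, and the job is handed in when it is done.

Besides the shell and the picture viewer there is one more tool, called in YAML: its name, and indented under it one key for each argument. servo_tool: Moves the arm, as the interface text tells. Its arguments: {"type":"object","properties":{"rows":{"type":"array","items":{"type":"object","properties":{"hand":{"type":"number"},"tx":{"type":"number"},"ty":{"type":"number"},"tz":{"type":"number"},"rx":{"type":"number"},"ry":{"type":"number"},"rz":{"type":"number"}}}}},"required":["rows"]}

```bash
mkdir -p pics; ls; python3 - <<'E'
from station import sensors, viewer
import cv2,numpy as np
s=sensors.sense();print(s['t'],s['eef_rot'],s['contact_force'])
for n in ['scene','top']:
    cv2.imwrite(f'pics/{n}0.png',viewer.grab_frame(n)[...,::-1])
for n in ['scene','top','wrist']:
    c=viewer.get_calibration(n);print(n,{k:np.round(v,3).tolist() for k,v in c.items() if not isinstance(v,str)})
E
```

```text
pics
0.0 [[-8.93476756e-01  4.49108572e-01 -8.81629645e-04]
 [ 4.49109382e-01  8.93475896e-01 -1.25948853e-03]
 [ 2.22067742e-04 -1.52127187e-03 -9.99998818e-01]] [-0.48541144  0.47718987 -1.18376815]
scene {'camera_matrix': [[495.572, 0.0, 312.818], [0.0, 495.572, 235.025], [0.0, 0.0, 1.0]], 'extrinsics': [[-0.09, -0.562, 0.822, 1400.18], [0.996, -0.032, 0.087, 102.754], [-0.023, 0.827, 0.562, 603.367], [0.0, 0.0, 0.0, 1.0]]}
top {'camera_matrix': [[478.71, 0.0, 320.549], [0.0, 478.71, 235.783], [0.0, 0.0, 1.0]], 'extrinsics': [[0.03, 0.987, -0.157, 503.371], [-0.999, 0.035, 0.029, 35.951], [0.034, 0.156, 0.987, 863.855], [0.0, 0.0, 0.0, 1.0]]}
wrist {'camera_matrix': [[359.627, 0.0, 329.104], [0.0, 359.627, 240.788], [0.0, 0.0, 1.0]], 'hand_eye': [[-0.0, 0.958, 0.286, 73.105], [1.0, 0.001, -0.0, 0.302], [-0.001, 0.286, -0.958, -119.914], [0.0, 0.0, 0.0, 1.0]]}
```

View pics/top0.png

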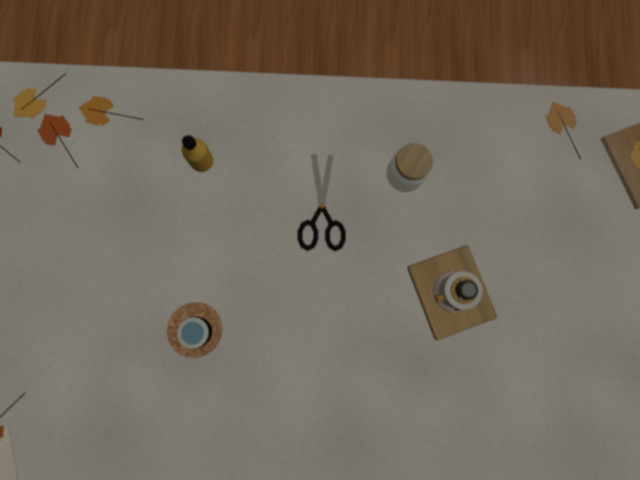

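View pics/scene0.png

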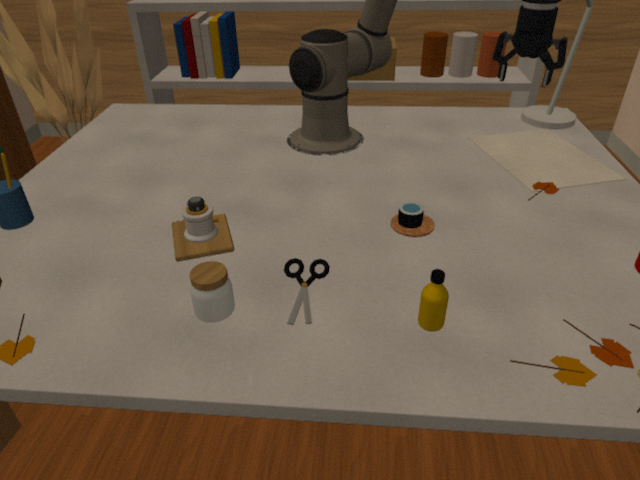

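The top view shows the cell's lens at about (193,333) on the coaster at (195,330), and the spigot top at (467,290) above the white rim at (462,291). The scene view agrees. The jar, scissors and glue lie farther out in x.

```bash
cat > h.py <<'E'
import numpy as np,cv2
from station import sensors,viewer
def cast(name,uv,z,s=None):
    c=viewer.get_calibration(name);K=np.array(c['camera_matrix'])
    if name=='wrist':
        T=np.eye(4);T[:3,:3]=s['eef_rot'];T[:3,3]=s['ee_pos'];E=T@np.array(c['hand_eye'])
    else:E=np.array(c['extrinsics'])
    d=np.linalg.inv(K)@[uv[0],uv[1],1];d=E[:3,:3]@(d*[1,-1,-1]);o=E[:3,3]
    return o+d*(z-o[2])/d[2]
def totool(p,s):
    return np.array(s['eef_rot']).T@(np.array(p)-s['ee_pos'])
E
python3 - <<'E'
from h import *
s=sensors.sense()
for n,uv,z in [('top',(193,333),42),('top',(195,330),6),('top',(462,291),73),('top',(467,290),98),('top',(453,292),14),('scene',(411,209),42),('scene',(196,201),98)]:
    p=cast(n,uv,z);print(n,uv,p.round(1),totool(p,s).round(1),np.degrees(np.arctan2(p[1],p[0])).round(1),np.hypot(p[0],p[1]).round())
E
```

```text
top (193, 333) [462.5 220.2  42. ] [-314.4 -119.9  210.8] 25.5 512.0
top (195, 330) [465.9 225.2   6. ] [-315.3 -113.8  246.8] 25.8 518.0
top (462, 291) [ 545.1 -224.5   73. ] [-588.  -480.2  180.2] -22.4 590.0
top (467, 290) [ 545.6 -224.5   98. ] [-588.4 -479.9  155.2] -22.4 590.0
top (453, 292) [ 545.9 -227.7   14. ] [-590.2 -482.6  239.2] -22.6 592.0
scene (411, 209) [467.6 219.4  42. ] [-319.4 -118.3  210.8] 25.1 517.0
scene (196, 201) [ 551.9 -224.3   98. ] [-593.9 -476.9  155.2] -22.1 596.0
```

servo_tool:
  rows:
    - {"hand":0,"tx":-0.026,"ty":-0.01,"tz":0.009}
    - {"hand":0,"tx":-0.026,"ty":-0.01,"tz":0.009}
    - {"hand":0,"tx":-0.026,"ty":-0.01,"tz":0.009}
    - {"hand":0,"tx":-0.026,"ty":-0.01,"tz":0.009}
    - {"hand":0,"tx":-0.026,"ty":-0.01,"tz":0.009}
    - {"hand":0,"tx":-0.026,"ty":-0.01,"tz":0.009}
    - {"hand":0,"tx":-0.026,"ty":-0.01,"tz":0.009}
    - {"hand":0,"tx":-0.026,"ty":-0.01,"tz":0.009}
    - {"hand":0,"tx":-0.026,"ty":-0.01,"tz":0.009}
    - {"hand":0,"tx":-0.026,"ty":-0.01,"tz":0.009}
    - {"hand":0,"tx":-0.026,"ty":-0.01,"tz":0.009}
    - {"hand":0,"tx":-0.026,"ty":-0.01,"tz":0.009}
    - {"hand":0}
    - {"hand":0}
    - {"hand":0}

```text
invalid input
```

```bash
python3 - <<'E'
from h import *
s=sensors.sense();f=viewer.grab_frame('wrist');cv2.imwrite('pics/w1.png',f[...,::-1])
print(s['t'],s['ee_pos'],s['contact_force'],s['gripper_width'],cast('wrist',(329,241),42,s))
E
```

```text
0.1 [235.59586398 468.80524145 252.70098505] [-0.32295074 -0.09057698 -0.02508833] 85.28919433216497 [258.570095   457.29863941  42.        ]
```

View pics/w1.png

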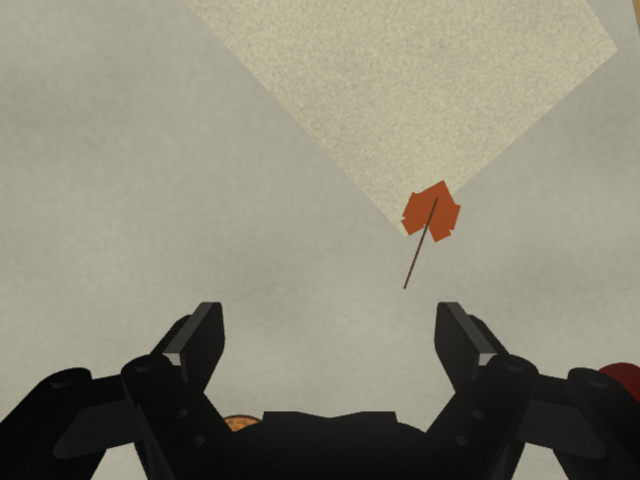

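The wrist view shows the open fingers at about (205,340) and (460,340), and the bare table. The arm has not moved because the call was refused. I'll resend it with every field filled in.

servo_tool:
  rows:
    - {"hand":0,"tx":-0.026,"ty":-0.01,"tz":0.009,"rx":0,"ry":0,"rz":0}
    - {"hand":0,"tx":-0.026,"ty":-0.01,"tz":0.009,"rx":0,"ry":0,"rz":0}
    - {"hand":0,"tx":-0.026,"ty":-0.01,"tz":0.009,"rx":0,"ry":0,"rz":0}
    - {"hand":0,"tx":-0.026,"ty":-0.01,"tz":0.009,"rx":0,"ry":0,"rz":0}
    - {"hand":0,"tx":-0.026,"ty":-0.01,"tz":0.009,"rx":0,"ry":0,"rz":0}
    - {"hand":0,"tx":-0.026,"ty":-0.01,"tz":0.009,"rx":0,"ry":0,"rz":0}
    - {"hand":0,"tx":-0.026,"ty":-0.01,"tz":0.009,"rx":0,"ry":0,"rz":0}
    - {"hand":0,"tx":-0.026,"ty":-0.01,"tz":0.009,"rx":0,"ry":0,"rz":0}
    - {"hand":0,"tx":-0.026,"ty":-0.01,"tz":0.009,"rx":0,"ry":0,"rz":0}
    - {"hand":0,"tx":-0.026,"ty":-0.01,"tz":0.009,"rx":0,"ry":0,"rz":0}
    - {"hand":0,"tx":-0.026,"ty":-0.01,"tz":0.009,"rx":0,"ry":0,"rz":0}
    - {"hand":0,"tx":-0.026,"ty":-0.01,"tz":0.009,"rx":0,"ry":0,"rz":0}
    - {"hand":0,"tx":0,"ty":0,"tz":0,"rx":0,"ry":0,"rz":0}
    - {"hand":0,"tx":0,"ty":0,"tz":0,"rx":0,"ry":0,"rz":0}

```text
t: 1.32
ee_pos: [460.9, 220.7, 144.5]
eef_rot: [[-0.892, 0.452, -0.002], [0.452, 0.892, -0.0], [0.001, -0.001, -1.0]]
contact_force: [0.2, 0.6, 0.3]
gripper_width: 85.5
gripper_force: 0.0
```

```bash
python3 - <<'E'
from h import *
s=sensors.sense();f=viewer.grab_frame('wrist');cv2.imwrite('pics/w2.png',f[...,::-1])
print(s['t'],s['ee_pos'],s['joint_pos'],s['contact_force'],s['gripper_width'],cast('wrist',(329,241),42,s))
E
```

```text
1.3167 [460.93307815 220.65605862 144.53156679] [ 1.69770000e+01  2.48853151e+01  9.81784541e+01  1.25303740e-02
  5.70335562e+01 -4.61783717e+01] [0.1748683  0.61029076 0.342597  ] 85.4866471912358 [455.01884241 223.88736982  42.        ]
```

View pics/w2.png

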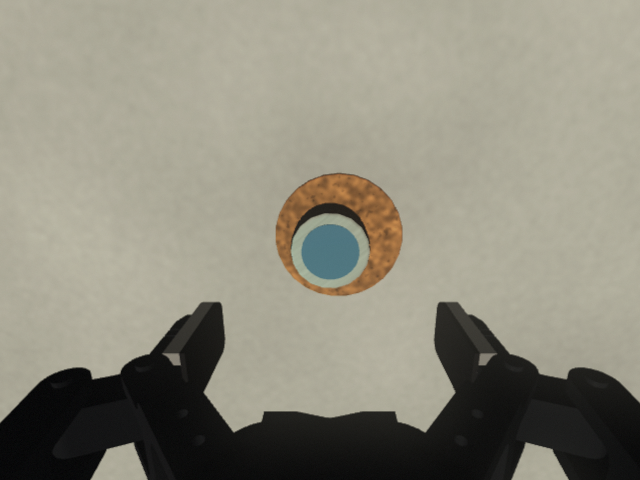

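The wrist view shows the cell's aluminium ring and lens centred near (330,251), on the coaster at about (339,234), well between the fingers. Now I'll measure it precisely.

```bash
python3 - <<'E'
from h import *
s=sensors.sense();f=cv2.imread('pics/w2.png')
h=cv2.cvtColor(f,cv2.COLOR_BGR2HSV)
m=cv2.inRange(h,(85,80,50),(115,255,255))
c=max(cv2.findContours(m,0,2)[0],key=cv2.contourArea);e=cv2.fitEllipse(c);print('lens',e)
for z in (40,42,44):
    p=cast('wrist',e[0],z,s);print(z,p.round(1),totool(p,s).round(1))
m=cv2.inRange(h,(3,100,50),(20,255,255))
c=max(cv2.findContours(m,0,2)[0],key=cv2.contourArea);e=cv2.fitEllipse(cv2.convexHull(c));p=cast('wrist',e[0],6,s);print('coaster',e,p.round(1),totool(p,s).round(1))
E
```

```text
lens ((329.8574523925781, 251.52001953125), (53.042747497558594, 55.89169692993164), 90.31881713867188)
40 [462.  221.7  40. ] [ -1.4   0.9 105. ]
42 [461.4 222.   42. ] [ -0.7   0.9 103. ]
44 [460.8 222.3  44. ] [ -0.    0.9 101. ]
coaster ((338.4311218261719, 234.24435424804688), (121.6248550415039, 126.3661880493164), 84.61073303222656) [462.8 228.5   6. ] [  1.    7.4 139. ]
```

servo_tool:
  rows:
    - {"hand":0,"tx":-0.001,"ty":0.001,"tz":0.018,"rx":0,"ry":0,"rz":0}
    - {"hand":0,"tx":0,"ty":0,"tz":0.018,"rx":0,"ry":0,"rz":0}
    - {"hand":0,"tx":0,"ty":0,"tz":0.018,"rx":0,"ry":0,"rz":0}
    - {"hand":0,"tx":0,"ty":0,"tz":0.018,"rx":0,"ry":0,"rz":0}
    - {"hand":0,"tx":0,"ty":0,"tz":0.018,"rx":0,"ry":0,"rz":0}
    - {"hand":0,"tx":0,"ty":0,"tz":0.012,"rx":0,"ry":0,"rz":0}
    - {"hand":0,"tx":0,"ty":0,"tz":0.01,"rx":0,"ry":0,"rz":0}
    - {"hand":0.15,"tx":0,"ty":0,"tz":0,"rx":0,"ry":0,"rz":0}
    - {"hand":0.3,"tx":0,"ty":0,"tz":0,"rx":0,"ry":0,"rz":0}
    - {"hand":0.6,"tx":0,"ty":0,"tz":0,"rx":0,"ry":0,"rz":0}
    - {"hand":1,"tx":0,"ty":0,"tz":0,"rx":0,"ry":0,"rz":0}
    - {"hand":1,"tx":0,"ty":0,"tz":0,"rx":0,"ry":0,"rz":0}
    - {"hand":1,"tx":0,"ty":0,"tz":0,"rx":0,"ry":0,"rz":0}
    - {"hand":1,"tx":0,"ty":0,"tz":0,"rx":0,"ry":0,"rz":0}
    - {"hand":1,"tx":0,"ty":0,"tz":0,"rx":0,"ry":0,"rz":0}
    - {"hand":1,"tx":0,"ty":0,"tz":0,"rx":0,"ry":0,"rz":0}

```text
t: 2.7
ee_pos: [462.7, 222.7, 34.5]
eef_rot: [[-0.893, 0.449, 0.002], [0.449, 0.893, 0.001], [-0.002, 0.002, -1.0]]
contact_force: [-1.2, 1.8, 5.9]
gripper_width: 50.6
gripper_force: 63.0
```

servo_tool:
  rows:
    - {"hand":1,"tx":0,"ty":0,"tz":-0.01,"rx":0,"ry":0,"rz":0}
    - {"hand":1,"tx":0,"ty":0,"tz":-0.02,"rx":0,"ry":0,"rz":0}
    - {"hand":1,"tx":0,"ty":0,"tz":-0.025,"rx":0,"ry":0,"rz":0}
    - {"hand":1,"tx":0,"ty":0,"tz":-0.025,"rx":0,"ry":0,"rz":0}
    - {"hand":1,"tx":0,"ty":0,"tz":-0.025,"rx":0,"ry":0,"rz":0}
    - {"hand":1,"tx":0,"ty":0,"tz":-0.025,"rx":0,"ry":0,"rz":0}
    - {"hand":1,"tx":0,"ty":0,"tz":-0.02,"rx":0,"ry":0,"rz":0}
    - {"hand":1,"tx":0,"ty":0,"tz":0,"rx":0,"ry":0,"rz":0}

```text
t: 3.37
ee_pos: [463.9, 222.7, 188.2]
eef_rot: [[-0.893, 0.449, 0.008], [0.449, 0.893, 0.002], [-0.006, 0.006, -1.0]]
contact_force: [0.8, 0.6, -0.4]
gripper_width: 50.3
gripper_force: 62.7
```

servo_tool:
  rows:
    - {"hand":1,"tx":-0.008,"ty":-0.009,"tz":0,"rx":0,"ry":0,"rz":0}
    - {"hand":1,"tx":-0.014,"ty":-0.015,"tz":0,"rx":0,"ry":0,"rz":0}
    - {"hand":1,"tx":-0.019,"ty":-0.02,"tz":0,"rx":0,"ry":0,"rz":0}
    - {"hand":1,"tx":-0.02,"ty":-0.022,"tz":0,"rx":0,"ry":0,"rz":0}
    - {"hand":1,"tx":-0.02,"ty":-0.022,"tz":0,"rx":0,"ry":0,"rz":0}
    - {"hand":1,"tx":-0.02,"ty":-0.022,"tz":0,"rx":0,"ry":0,"rz":0}
    - {"hand":1,"tx":-0.02,"ty":-0.022,"tz":0,"rx":0,"ry":0,"rz":0}
    - {"hand":1,"tx":-0.02,"ty":-0.022,"tz":0,"rx":0,"ry":0,"rz":0}
    - {"hand":1,"tx":-0.02,"ty":-0.022,"tz":0,"rx":0,"ry":0,"rz":0}
    - {"hand":1,"tx":-0.02,"ty":-0.022,"tz":0,"rx":0,"ry":0,"rz":0}
    - {"hand":1,"tx":-0.02,"ty":-0.022,"tz":0,"rx":0,"ry":0,"rz":0}
    - {"hand":1,"tx":-0.02,"ty":-0.022,"tz":0,"rx":0,"ry":0,"rz":0}
    - {"hand":1,"tx":-0.02,"ty":-0.022,"tz":0,"rx":0,"ry":0,"rz":0}
    - {"hand":1,"tx":-0.02,"ty":-0.022,"tz":0,"rx":0,"ry":0,"rz":0}
    - {"hand":1,"tx":-0.02,"ty":-0.022,"tz":0,"rx":0,"ry":0,"rz":0}
    - {"hand":1,"tx":-0.02,"ty":-0.02,"tz":0,"rx":0,"ry":0,"rz":0}
    - {"hand":1,"tx":-0.02,"ty":-0.02,"tz":0,"rx":0,"ry":0,"rz":0}
    - {"hand":1,"tx":-0.014,"ty":-0.013,"tz":0,"rx":0,"ry":0,"rz":0}
    - {"hand":1,"tx":0,"ty":0,"tz":0,"rx":0,"ry":0,"rz":0}
    - {"hand":1,"tx":0,"ty":0,"tz":0,"rx":0,"ry":0,"rz":0}

```text
t: 5.03
ee_pos: [597.8, -252.0, 181.0]
eef_rot: [[-0.892, 0.451, -0.003], [0.451, 0.892, 0.002], [0.004, 0.0, -1.0]]
contact_force: [0.0, -0.3, -0.8]
gripper_width: 50.6
gripper_force: 62.6
```

```bash
python3 - <<'E'
from h import *
s=sensors.sense();f=viewer.grab_frame('wrist');cv2.imwrite('pics/w3.png',f[...,::-1])
print(s['t'],s['ee_pos'],s['joint_pos'],s['contact_force'],s['gripper_width'])
E
```

```text
5.0333 [ 597.83912088 -252.02392988  181.03949194] [-2.96226770e+01  3.60458590e+01  7.16440913e+01  3.96547311e-03
  7.25286760e+01 -9.28113828e+01] [ 0.02159421 -0.31468876 -0.7778703 ] 50.62165721585357
```

View pics/w3.png

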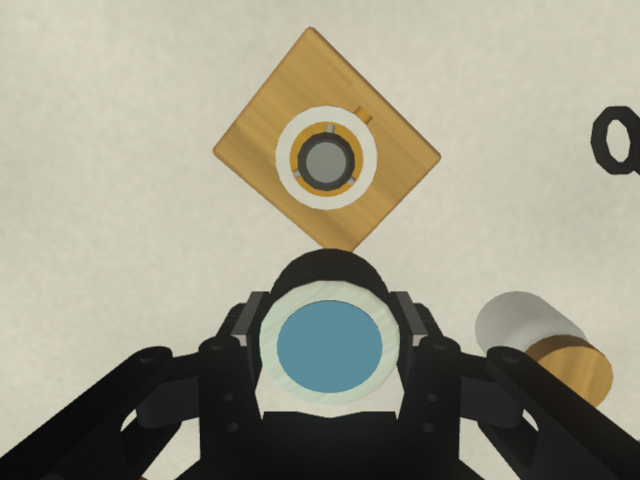

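The wrist view shows the lens held square near (330,346). Ahead is the viewer, with the spigot top at about (326,161) and the white rim around (326,158), and three pins around it.

```bash
python3 - <<'E'
from h import *
s=sensors.sense();f=cv2.imread('pics/w3.png')
h=cv2.cvtColor(f,cv2.COLOR_BGR2HSV);g=h[...,2]
m=cv2.inRange(h,(85,80,50),(115,255,255))
c=max(cv2.findContours(m,0,2)[0],key=cv2.contourArea);e=cv2.fitEllipse(cv2.convexHull(c));print('lens',e)
z0=s['ee_pos'][2]
for dz in (5.5,7.5,9.5):
    p=cast('wrist',e[0],z0+dz,s);print(dz,p.round(1),totool(p,s).round(1))
# spigot top: grey disc
print(h[161,326],h[161,302],h[161,283])
m=np.zeros(g.shape,np.uint8);m[130:195,295:358]=cv2.inRange(h,(0,0,95),(179,60,255))[130:195,295:358]
for c in cv2.findContours(m,0,2)[0]:
    if cv2.contourArea(c)>300:
        e=cv2.fitEllipse(c);p=cast('wrist',e[0],98,s);print('spig',e,p.round(1),totool(p,s).round(1))
m=cv2.inRange(h,(0,0,190),(179,45,255));m[:100]=0;m[215:]=0;m[:,:270]=0;m[:,382:]=0
# rim outer: white pixels largest contour
ww=cv2.inRange(h,(10,90,60),(30,255,255))
for c in cv2.findContours(m,0,2)[0]:
    if cv2.contourArea(c)>3000:
        e=cv2.fitEllipse(cv2.convexHull(c));p=cast('wrist',e[0],73,s);print('rim',e,p.round(1),totool(p,s).round(1))
E
```

```text
lens ((329.1212463378906, 346.3376770019531), (91.55573272705078, 104.17494201660156), 90.05370330810547)
5.5 [ 599.1 -251.1  187. ] [-1.1  0.3 -5.5]
7.5 [ 597.9 -250.5  189. ] [ 0.2  0.3 -7.5]
9.5 [ 596.8 -250.   191. ] [ 1.5  0.3 -9.5]
[ 38  23 132] [23 48 69] [ 29  27 198]
spig ((325.6495056152344, 161.98326110839844), (39.22956085205078, 39.8707160949707), 177.74806213378906) [ 545.2 -226.    98. ] [58.  -1.5 83.7]
rim ((325.859375, 157.29483032226562), (100.58336639404297, 102.86595916748047), 173.14186096191406) [ 544.2 -225.6   73. ] [ 59.   -1.6 108.7]
```

servo_tool:
  rows:
    - {"hand":1,"tx":0.008,"ty":-0.001,"tz":0,"rx":0,"ry":0,"rz":0}
    - {"hand":1,"tx":0.012,"ty":-0.001,"tz":0,"rx":0,"ry":0,"rz":0}
    - {"hand":1,"tx":0.014,"ty":0,"tz":0,"rx":0,"ry":0,"rz":0}
    - {"hand":1,"tx":0.014,"ty":0,"tz":0.005,"rx":0,"ry":0,"rz":0}
    - {"hand":1,"tx":0.01,"ty":0,"tz":0.01,"rx":0,"ry":0,"rz":0}
    - {"hand":1,"tx":0,"ty":0,"tz":0.014,"rx":0,"ry":0,"rz":0}
    - {"hand":1,"tx":0,"ty":0,"tz":0.011,"rx":0,"ry":0,"rz":0}
    - {"hand":1,"tx":0,"ty":0,"tz":0,"rx":0,"ry":0,"rz":0}
    - {"hand":1,"tx":0,"ty":0,"tz":0,"rx":0,"ry":0,"rz":0}

```text
t: 5.83
ee_pos: [546.1, -225.8, 142.7]
eef_rot: [[-0.894, 0.448, -0.001], [0.448, 0.894, 0.001], [0.002, 0.0, -1.0]]
contact_force: [-0.1, -0.0, -0.3]
gripper_width: 50.7
gripper_force: 62.6
```

```bash
python3 - <<'E'
from h import *
s=sensors.sense();print(totool((545.2,-225.6,98),s).round(1),s['ee_pos'],s['contact_force'])
a=viewer.grab_frame('top')[220:360,390:540];b=viewer.grab_frame('scene')[150:270,150:270]
a=cv2.resize(a,None,fx=2.5,fy=2.5,interpolation=2);b=cv2.resize(b,(350,350),interpolation=2)
cv2.imwrite('pics/c4.png',np.hstack([a[:350],b])[...,::-1])
E
```

```text
[ 0.9 -0.2 44.7] [ 546.13522589 -225.83927676  142.67118179] [-0.14895997 -0.04045763 -0.3440095 ]
```

View pics/c4.png

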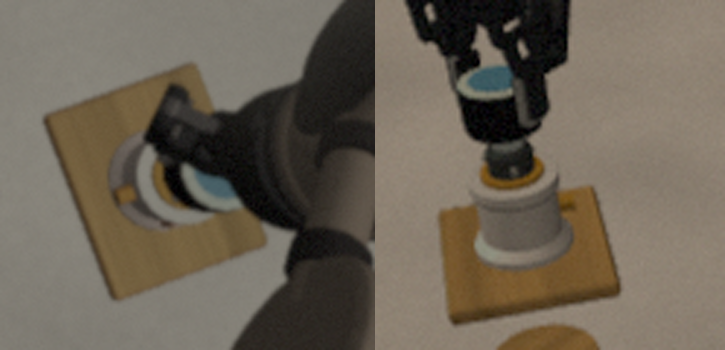

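The cell hangs over the spigot, with its axis in line with the barrel's lean in the scene crop (cell about (500,110), spigot (508,155)). Lowering it now.

servo_tool:
  rows:
    - {"hand":1,"tx":0.0005,"ty":0,"tz":0.004,"rx":0,"ry":0,"rz":0}
    - {"hand":1,"tx":0,"ty":0,"tz":0.004,"rx":0,"ry":0,"rz":0}
    - {"hand":1,"tx":0,"ty":0,"tz":0.004,"rx":0,"ry":0,"rz":0}
    - {"hand":1,"tx":0,"ty":0,"tz":0.003,"rx":0,"ry":0,"rz":0}
    - {"hand":1,"tx":0,"ty":0,"tz":0.003,"rx":0,"ry":0,"rz":0}
    - {"hand":1,"tx":0,"ty":0,"tz":0.002,"rx":0,"ry":0,"rz":0}
    - {"hand":1,"tx":0,"ty":0,"tz":0,"rx":0,"ry":0,"rz":0}
    - {"hand":1,"tx":0,"ty":0,"tz":0,"rx":0,"ry":0,"rz":0}

```text
t: 6.6
ee_pos: [546.0, -226.3, 123.1]
eef_rot: [[-0.893, 0.449, -0.0], [0.449, 0.893, 0.0], [0.0, 0.0, -1.0]]
contact_force: [0.2, -1.4, -1.1]
gripper_width: 50.5
gripper_force: 62.6
```

servo_tool:
  rows:
    - {"hand":1,"tx":0,"ty":0,"tz":0.002,"rx":0,"ry":0,"rz":0}
    - {"hand":1,"tx":0,"ty":0,"tz":0.002,"rx":0,"ry":0,"rz":0}
    - {"hand":1,"tx":0,"ty":0,"tz":0.0015,"rx":0,"ry":0,"rz":0}
    - {"hand":1,"tx":0,"ty":0,"tz":0,"rx":0,"ry":0,"rz":0}
    - {"hand":1,"tx":0,"ty":0,"tz":0,"rx":0,"ry":0,"rz":0}

```text
t: 7.02
ee_pos: [545.9, -226.3, 117.6]
eef_rot: [[-0.893, 0.449, -0.0], [0.449, 0.893, 0.0], [0.0, 0.0, -1.0]]
contact_force: [-0.9, -0.4, -1.6]
gripper_width: 50.7
gripper_force: 62.6
```

servo_tool:
  rows:
    - {"hand":1,"tx":0,"ty":0,"tz":0.001,"rx":0,"ry":0,"rz":0}
    - {"hand":1,"tx":0,"ty":0,"tz":0.001,"rx":0,"ry":0,"rz":0}
    - {"hand":1,"tx":0,"ty":0,"tz":0,"rx":0,"ry":0,"rz":0}
    - {"hand":1,"tx":0,"ty":0,"tz":0,"rx":0,"ry":0,"rz":0}

```text
t: 7.35
ee_pos: [546.0, -226.4, 116.3]
eef_rot: [[-0.893, 0.449, 0.0], [0.449, 0.893, -0.0], [-0.0, -0.0, -1.0]]
contact_force: [-1.4, 0.4, 3.3]
gripper_width: 50.7
gripper_force: 63.2
```

servo_tool:
  rows:
    - {"hand":1,"tx":0,"ty":0,"tz":0.001,"rx":0,"ry":0,"rz":0}
    - {"hand":1,"tx":0,"ty":0,"tz":0,"rx":0,"ry":0,"rz":4}
    - {"hand":1,"tx":0,"ty":0,"tz":0,"rx":0,"ry":0,"rz":4}
    - {"hand":1,"tx":0,"ty":0,"tz":0,"rx":0,"ry":0,"rz":4}
    - {"hand":1,"tx":0,"ty":0,"tz":0,"rx":0,"ry":0,"rz":0}

```text
t: 7.77
ee_pos: [546.2, -227.3, 116.1]
eef_rot: [[-0.778, 0.628, 0.001], [0.628, 0.778, -0.002], [-0.002, -0.001, -1.0]]
contact_force: [-4.1, -1.7, 8.4]
gripper_width: 50.6
gripper_force: 63.7
```

servo_tool:
  rows:
    - {"hand":1,"tx":0,"ty":0,"tz":0,"rx":0,"ry":0,"rz":4}
    - {"hand":1,"tx":0,"ty":0,"tz":0,"rx":0,"ry":0,"rz":4}
    - {"hand":1,"tx":0,"ty":0,"tz":0,"rx":0,"ry":0,"rz":4}
    - {"hand":1,"tx":0,"ty":0,"tz":0,"rx":0,"ry":0,"rz":0}

```text
t: 8.1
ee_pos: [546.4, -227.1, 116.1]
eef_rot: [[-0.631, 0.776, 0.002], [0.776, 0.631, -0.002], [-0.002, 0.0, -1.0]]
contact_force: [-2.9, 0.3, 8.8]
gripper_width: 50.8
gripper_force: 63.6
```

servo_tool:
  rows:
    - {"hand":1,"tx":0,"ty":0,"tz":0,"rx":0,"ry":0,"rz":4}
    - {"hand":1,"tx":0,"ty":0,"tz":0,"rx":0,"ry":0,"rz":4}
    - {"hand":1,"tx":0,"ty":0,"tz":0,"rx":0,"ry":0,"rz":4}
    - {"hand":1,"tx":0,"ty":0,"tz":0,"rx":0,"ry":0,"rz":0}

```text
t: 8.43
ee_pos: [546.4, -227.2, 116.1]
eef_rot: [[-0.455, 0.89, 0.002], [0.89, 0.455, -0.002], [-0.002, 0.001, -1.0]]
contact_force: [-4.1, -1.3, 8.3]
gripper_width: 50.7
gripper_force: 63.6
```

servo_tool:
  rows:
    - {"hand":1,"tx":0.0008,"ty":-0.0004,"tz":0,"rx":0,"ry":0,"rz":3}
    - {"hand":1,"tx":0,"ty":0,"tz":0,"rx":0,"ry":0,"rz":4}
    - {"hand":1,"tx":0,"ty":0,"tz":0,"rx":0,"ry":0,"rz":4}
    - {"hand":1,"tx":0,"ty":0,"tz":0,"rx":0,"ry":0,"rz":0}

```text
t: 8.77
ee_pos: [546.4, -226.6, 116.2]
eef_rot: [[-0.277, 0.961, 0.003], [0.961, 0.277, -0.002], [-0.003, 0.003, -1.0]]
contact_force: [0.5, -1.0, 7.5]
gripper_width: 50.7
gripper_force: 63.5
```

Lateral force is gone; continuing the search.

servo_tool:
  rows:
    - {"hand":1,"tx":0,"ty":0,"tz":0,"rx":0,"ry":0,"rz":4}
    - {"hand":1,"tx":0,"ty":0,"tz":0,"rx":0,"ry":0,"rz":4}
    - {"hand":1,"tx":0,"ty":0,"tz":0,"rx":0,"ry":0,"rz":4}
    - {"hand":1,"tx":0,"ty":0,"tz":0,"rx":0,"ry":0,"rz":0}

```text
t: 9.1
ee_pos: [546.1, -226.3, 115.5]
eef_rot: [[-0.073, 0.997, 0.002], [0.997, 0.073, -0.001], [-0.001, 0.002, -1.0]]
contact_force: [0.7, -0.6, 6.3]
gripper_width: 50.3
gripper_force: 63.3
```

servo_tool:
  rows:
    - {"hand":1,"tx":0,"ty":0,"tz":0,"rx":0,"ry":0,"rz":2}
    - {"hand":1,"tx":0,"ty":0,"tz":0,"rx":0,"ry":0,"rz":2}
    - {"hand":1,"tx":0,"ty":0,"tz":0,"rx":0,"ry":0,"rz":0}

```text
t: 9.35
ee_pos: [545.5, -225.9, 114.7]
eef_rot: [[-0.006, 1.0, 0.001], [1.0, 0.006, -0.0], [-0.0, 0.001, -1.0]]
contact_force: [0.3, -1.3, 1.0]
gripper_width: 50.8
gripper_force: 62.8
```

servo_tool:
  rows:
    - {"hand":1,"tx":0,"ty":0,"tz":0,"rx":0,"ry":0,"rz":2}
    - {"hand":1,"tx":0,"ty":0,"tz":0.001,"rx":0,"ry":0,"rz":0}
    - {"hand":1,"tx":0,"ty":0,"tz":0.001,"rx":0,"ry":0,"rz":0}
    - {"hand":1,"tx":0,"ty":0,"tz":0,"rx":0,"ry":0,"rz":0}

```text
t: 9.68
ee_pos: [545.3, -226.0, 112.4]
eef_rot: [[0.028, 1.0, 0.0], [1.0, -0.028, -0.0], [-0.0, 0.0, -1.0]]
contact_force: [0.6, -1.9, -0.6]
gripper_width: 50.7
gripper_force: 62.7
```

servo_tool:
  rows:
    - {"hand":1,"tx":0,"ty":0,"tz":0.002,"rx":0,"ry":0,"rz":1}
    - {"hand":1,"tx":0,"ty":0,"tz":0.002,"rx":0,"ry":0,"rz":0}
    - {"hand":1,"tx":0,"ty":0,"tz":0.002,"rx":0,"ry":0,"rz":0}
    - {"hand":1,"tx":0,"ty":0,"tz":0.001,"rx":0,"ry":0,"rz":0}
    - {"hand":1,"tx":0,"ty":0,"tz":0,"rx":0,"ry":0,"rz":0}
    - {"hand":1,"tx":0,"ty":0,"tz":0,"rx":0,"ry":0,"rz":0}

```text
t: 10.18
ee_pos: [545.3, -225.8, 106.0]
eef_rot: [[0.047, 0.999, 0.0], [0.999, -0.047, -0.0], [-0.0, 0.0, -1.0]]
contact_force: [-0.9, -1.1, 2.8]
gripper_width: 50.6
gripper_force: 63.1
```

servo_tool:
  rows:
    - {"hand":1,"tx":0,"ty":0,"tz":0.002,"rx":0,"ry":0,"rz":0}
    - {"hand":1,"tx":0,"ty":0,"tz":0.002,"rx":0,"ry":0,"rz":0}
    - {"hand":1,"tx":0,"ty":0,"tz":0.001,"rx":0,"ry":0,"rz":0}
    - {"hand":1,"tx":0,"ty":0,"tz":0.0005,"rx":0,"ry":0,"rz":0}
    - {"hand":1,"tx":0,"ty":0,"tz":0,"rx":0,"ry":0,"rz":0}
    - {"hand":1,"tx":0,"ty":0,"tz":0,"rx":0,"ry":0,"rz":0}

```text
t: 10.68
ee_pos: [545.3, -225.8, 101.5]
eef_rot: [[0.047, 0.999, 0.001], [0.999, -0.047, -0.0], [-0.0, 0.001, -1.0]]
contact_force: [-4.4, 0.7, 11.2]
gripper_width: 50.6
gripper_force: 63.9
```

servo_tool:
  rows:
    - {"hand":1,"tx":0,"ty":0,"tz":0.001,"rx":0,"ry":0,"rz":0}
    - {"hand":1,"tx":0,"ty":0,"tz":0.001,"rx":0,"ry":0,"rz":0}
    - {"hand":1,"tx":0,"ty":0,"tz":0,"rx":0,"ry":0,"rz":0}
    - {"hand":1,"tx":0,"ty":0,"tz":0,"rx":0,"ry":0,"rz":0}
    - {"hand":1,"tx":0,"ty":0,"tz":0,"rx":0,"ry":0,"rz":0}

```text
t: 11.1
ee_pos: [545.3, -225.8, 101.5]
eef_rot: [[0.047, 0.999, 0.001], [0.999, -0.047, -0.001], [-0.001, 0.001, -1.0]]
contact_force: [-8.3, 2.3, 24.0]
gripper_width: 50.6
gripper_force: 65.4
```

```bash
python3 - <<'E'
from h import *
a=viewer.grab_frame('scene')[130:290,130:290];cv2.imwrite('pics/e.png',cv2.resize(a,(480,480),interpolation=2)[...,::-1])
E
```

```text
(no output)
```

View pics/e.png

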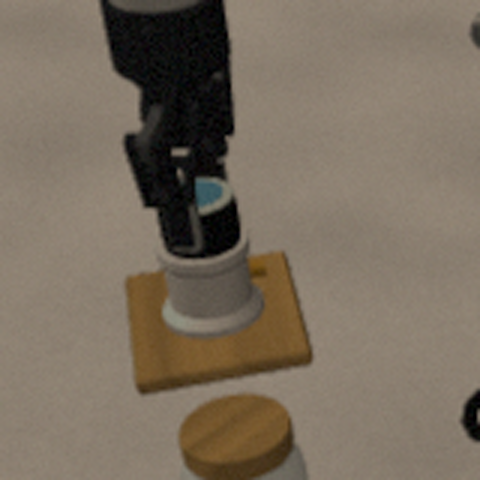

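The cell sits on the white rim at (205,255). Force rose to 24 N with no further travel at TCP z = 101.5, the height computed for fully home. Handing in.

```bash
python3 -c "
from station import workorder
print(workorder.job_done())"
```

```text
the job is handed in; nothing more can be done
None
```

I handed the job in at about 11 s, with the lens cell over the spigot's pins, pressed down to the hard stop on the white rim and still gripped; the hand-in gave no verdict back.

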